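# Make up two job trays of fasteners and sockets

## Robot

A 7-joint arm with a two-finger parallel gripper is mounted at the origin on the work surface. World frame = base frame: x ahead of the robot, y to its left, z up, the work surface at z = 0. Lengths are in m, angles in rad, forces in N, time in s.
With the tool pointing down it reaches from about 0.35 to 0.9 m from the base axis. Payload 7.2 kg.
Tool frame: the origin (TCP) lies midway between the tips of the shut fingers; the grasp point (between the pads) lies 19 mm behind it; z points along the fingers, y is the line along which they close (so a half turn about z gives the same grasp; the last joint's range is limited). The gripper opens to 88 mm and grips with 3 to 60 N. Pads are 20 mm wide; open, the fingers measure 115 mm over their backs; the gripper's body (75 mm by 178 mm) begins 61 mm behind the grasp point.
Start: joints at [-1.179, 0.411, -0.013, 1.596, 0.006, 1.134, -0.082], TCP at [0.277, 0.56, 0.223] pointing down, gripper open.
Joint ranges: [-2.95, 2.95], [-0.29, 1.99], [-1.47, 1.44], [0.14, 2.54], [-1.03, 4.17], [0.13, 1.85], [-2.86, 2.86]. Speed limits (rad/s): [2.39, 2.39, 3.01, 3.01, 3.14, 3.14, 3.14].

## Interface

Orientations are given as a unit quaternion [x, y, z, w].
In Python, from station import r gives the robot as it stands.
- The arm moves only by the tool move_arm, never from a script. Its argument "deltas" is one flat list of numbers, 7 for each row, row after row: the shift along the tool's x, y, z in cm, then the turn, a rotation vector about the tool's x, y, z in rad, then the finger opening in cm, from 0 to 8.78. A call has exactly 10 rows; each row shifts and turns the commanded pose from where the row before left it, along the tool's axes as they then stand; what a row does not reach is not made up. A row lasts 1/8 s, in which the tool goes at most 62.5 mm and 10.7 degrees, less where a joint would pass 70% of its speed; a pose out of reach is approached as far as the arm can. A call with a gripper value outside its range is refused whole. The fingers move at their own pace and stop on an object; "squeeze" is the grip in N (left out, the last holds). Time passes only in rows, so rows that do not move let the fingers close, or fill a call up. It gives the time, the measured TCP pose, the force, the opening and the grip force at its end, in the units of the state.
- r.sense(): the state, without advancing time (a new reading comes with each control period).
- r.grab_frame(name): name is "side" or "top" or "wrist"; returns a dict with "image" (420x560x3 uint8, red, green, blue), "camera_matrix" (3x3 intrinsics, pixels), "k1" (the pictures are not rectified: a ray, as slopes to the right and down, at radius r is drawn at 1 + k1 r^2 times it, then the intrinsics apply), "extrinsics" (4x4, takes a point from camera to world coordinates). Camera axes: x right, y up, looking along -z (the intrinsics and any distortion apply to the point x, -y, -z); pixel columns grow to the right and rows downward; lengths in m; the calibration is good to about 2 mm. A picture is of the moment at which its call begins. There is no depth.
- r.sign_off(): hands the job in; it is judged then, once.
The state is a dict: "clock": time; "joints": joint angles; "qvel": joint speeds; "joint_efforts": joint torques, N m; "tcp_pos": TCP position; "eef_rot": TCP orientation; "wrist_force": force on the tool from outside, world axes, zero at the start; "torque": the same for the moment, N m; "grip_width": finger opening in m; "finger_force": force on a finger pad.
Only numpy, scipy, OpenCV 4.12 (cv2) and the standard library are available. Lean on these libraries where they do the work, as an engineer would, in place of code of your own. Each camera call takes 0.05 s, during which the arm holds its last target. There are 200 camera calls.

## Task

Make up the two job trays from the stock standing on the black rubber mat. The three-pocket tray gets the deep socket, the long bolt and the large nut; the two-pocket tray gets the slim socket and the short bolt; one piece to a pocket, whichever pocket you like, with sockets upright, bolts standing on their heads and the nut flat on the floor of its pocket. The fat socket and the small nut are not wanted: leave them where they are on the mat.

Things in the scene. Friction and masses are not known exactly. Their poses are not given: they have to be found in the camera images.
- deep_socket_mid (a point): deep socket: the tall chrome socket, a plain upright round cylinder 33 mm in diameter and 64 mm tall, hexagon opening upward; about 240 g, standing, like all the stock, on a black rubber mat 3 mm thick on the bench. Origin at its centre, half-way up; z is up (32 mm above its foot).
- long_bolt_mid (a point): long bolt: the longer, thicker zinc-plated hex bolt, standing on its head with the thread pointing up; 65 mm tall overall: hexagon head 24 mm across flats (28 over corners) and 10 mm thick below, round shank 16 mm in diameter above it; about 150 g. Origin at its centre, half-way up; z is up (32.5 mm above its foot), on the shank.
- large_nut_mid (a point): large nut: the larger, thicker of the two zinc hex nuts, lying flat; 24 mm across flats, 28 over corners, 14 mm thick, 16.5 mm hole; about 35 g. Origin at its centre (7 mm above its foot); z is up, its x axis is square to a pair of flats (and so every 60 degrees about z).
- slim_socket_mid (a point): slim socket: the short slim chrome socket, an upright cylinder 26 mm in diameter and 34 mm tall, hexagon opening upward; about 85 g. Origin at its centre, half-way up; z is up (17 mm above its foot).
- short_bolt_mid (a point): short bolt: the shorter, thinner zinc hex bolt, standing on its head; 38 mm tall overall: hexagon head 19 mm across flats (22 over corners) and 8 mm thick below, round shank 12 mm in diameter above it; about 60 g. Origin at its centre, half-way up; z is up (19 mm above its foot), on the shank.
- fat_socket_mid (a point): fat socket: the widest chrome socket, 44 mm in diameter and 46 mm tall; it stays in stock. Origin at its centre, half-way up; z is up.
- small_nut_mid (a point): small nut: the smaller hex nut, 16 mm across flats, 8 mm thick; it stays in stock. Origin at its centre, half-way up; z is up.
- tray_three: three-pocket tray: a fixed grey sheet-steel tray 100 x 176 mm with a wire rim; open top, walls 16 mm high with the rim reaching 18 mm, dividers 14 mm high, 2 mm thick. Three pockets in a row, each 96 mm long (along the tray's x) and 56 mm wide (along its y), their centres at y = -58, 0 and +58 mm, x = 0. Origin on its underside at its centre, the pocket floor 2 mm above that; z up. It stands on the bench top (z = 0).
- tray_two: two-pocket tray: the same make, 100 x 118 mm, with two pockets of 96 x 56 mm, their centres at y = -29 and +29 mm, x = 0. Walls, floor, origin and axes as for the three-pocket tray.
Mind the look-alikes: they are no part of the job. Leave any blue or turquoise look-alike of the tray_two alone.

How it is judged:
At the end, for the whole second after the job is handed in: Each named piece in a pocket of its own in its tray: centre within 38 mm along and 19 mm across of the pocket centre, on the pocket floor (height within 4 mm), upright or flat within 0.15 rad, at rest and let go; fat socket and small nut within 20 mm of where they were (x of deep_socket_mid in the frame of tray_three between -0.038 and 0.038 m and z of deep_socket_mid in the frame of tray_three between 0.03 and 0.038 m and angle between each of deep_socket_mid, long_bolt_mid, large_nut_mid, slim_socket_mid, short_bolt_mid's own z axis and vertical below 0.15 rad and linear speed of each of deep_socket, long_bolt, large_nut, slim_socket, short_bolt below 0.02 m/s and angular speed of each of deep_socket, long_bolt, large_nut, slim_socket, short_bolt below 0.3 rad/s and x of long_bolt_mid in the frame of tray_three between -0.038 and 0.038 m and z of long_bolt_mid in the frame of tray_three between 0.0305 and 0.0385 m and x of large_nut_mid in the frame of tray_three between -0.038 and 0.038 m and z of large_nut_mid in the frame of tray_three between 0.005 and 0.013 m and ((y of deep_socket_mid in the frame of tray_three between -0.077 and -0.039 m and y of long_bolt_mid in the frame of tray_three between -0.019 and 0.019 m and y of large_nut_mid in the frame of tray_three between 0.039 and 0.077 m) or (y of deep_socket_mid in the frame of tray_three between -0.077 and -0.039 m and y of long_bolt_mid in the frame of tray_three between 0.039 and 0.077 m and y of large_nut_mid in the frame of tray_three between -0.019 and 0.019 m) or (y of deep_socket_mid in the frame of tray_three between -0.019 and 0.019 m and y of long_bolt_mid in the frame of tray_three between -0.077 and -0.039 m and y of large_nut_mid in the frame of tray_three between 0.039 and 0.077 m) or (y of deep_socket_mid in the frame of tray_three between -0.019 and 0.019 m and y of long_bolt_mid in the frame of tray_three between 0.039 and 0.077 m and y of large_nut_mid in the frame of tray_three between -0.077 and -0.039 m) or (y of deep_socket_mid in the frame of tray_three between 0.039 and 0.077 m and y of long_bolt_mid in the frame of tray_three between -0.077 and -0.039 m and y of large_nut_mid in the frame of tray_three between -0.019 and 0.019 m) or (y of deep_socket_mid in the frame of tray_three between 0.039 and 0.077 m and y of long_bolt_mid in the frame of tray_three between -0.019 and 0.019 m and y of large_nut_mid in the frame of tray_three between -0.077 and -0.039 m)) and x of slim_socket_mid in the frame of tray_two between -0.038 and 0.038 m and z of slim_socket_mid in the frame of tray_two between 0.015 and 0.023 m and x of short_bolt_mid in the frame of tray_two between -0.038 and 0.038 m and z of short_bolt_mid in the frame of tray_two between 0.017 and 0.025 m and ((y of slim_socket_mid in the frame of tray_two between -0.048 and -0.01 m and y of short_bolt_mid in the frame of tray_two between 0.01 and 0.048 m) or (y of slim_socket_mid in the frame of tray_two between 0.01 and 0.048 m and y of short_bolt_mid in the frame of tray_two between -0.048 and -0.01 m)) and distance of each of fat_socket_mid, small_nut_mid from where it was at the start of the episode below 0.02 m); the robot touches nothing.
It fails at once if the fat socket is moved by more than 20 mm (distance of fat_socket_mid from where it was at the start of the episode above 0.02 m).
It fails at once if the small nut is moved by more than 20 mm (distance of small_nut_mid from where it was at the start of the episode above 0.02 m).
It also fails if it takes over 131 s, if anything falls off the work surface, if the arm or the gripper's body presses on something with over 40 N, if the wrist force passes 120 N, or if a joint passes its speed limit or range.

## Working session

There is one attempt and no reset: what is moved stays moved. The work goes in short steps, Python scripts to look and compute and a tool call to move; the robot and the scene stay as the last step left them, time stands still between calls to the robot, and variables do not carry over. Pictures are saved under pics/ and viewed, at most 14 in all, crops included, and the job is handed in when it is done.

Besides the shell and the picture viewer there is one more tool, called after "Call:" as name(argument=value, ...) on one line, values as JSON. move_arm: Moves the arm, as the interface text tells. Its arguments: {"type":"object","properties":{"deltas":{"type":"array"},"squeeze":{"type":"number"}},"required":["deltas"]}

```bash
mkdir -p pics; ls
cat > h.py <<'E'
import numpy as np, cv2
from station import r
def grab(n,save=None):
    f=r.grab_frame(n)
    if save: cv2.imwrite('pics/'+save,cv2.cvtColor(f['image'],cv2.COLOR_RGB2BGR))
    return f
def ray(f,u,v):
    K=f['camera_matrix'];k=f['k1']
    d=np.array([(u-K[0,2])/K[0,0],(v-K[1,2])/K[1,1]]);p=d.copy()
    for _ in range(30): p=d/(1+k*(p@p))
    E=f['extrinsics'];return E[:3,3],E[:3,:3]@np.array([p[0],-p[1],-1])
def onz(f,u,v,z):
    o,d=ray(f,u,v);return o+d*(z-o[2])/d[2]
def proj(f,P):
    E=f['extrinsics'];c=E[:3,:3].T@(np.array(P)-E[:3,3]);p=np.array([c[0],-c[1]])/-c[2]
    p=p*(1+f['k1']*(p@p));K=f['camera_matrix'];return np.array([K[0,0]*p[0]+K[0,2],K[1,1]*p[1]+K[1,2]])
E
python3 - <<'E'
from h import *
np.set_printoptions(precision=4,suppress=True)
for n in('top','side'):
    f=grab(n,n+'0.png');print(n,f['camera_matrix'][0],f['camera_matrix'][1],f['k1'],f['extrinsics'])
print(r.sense())
E
```

```text
pics
top [451.8496   0.     274.8253] [  0.     451.8496 205.2253] -0.15030982287940073 [[-0.0116  0.9897 -0.1426  0.3561]
 [-0.9999 -0.0127 -0.0064 -0.0181]
 [-0.0081  0.1426  0.9898  0.9772]
 [ 0.      0.      0.      1.    ]]
side [487.6915   0.     275.0179] [  0.     487.6915 209.6681] -0.11807615905300486 [[-0.9945  0.0448 -0.0952  0.3956]
 [-0.1042 -0.5417  0.8341  0.9283]
 [-0.0142  0.8393  0.5434  0.6527]
 [ 0.      0.      0.      1.    ]]
{'clock': 0.1, 'joints': array([-1.1792,  0.4118, -0.0127,  1.5969,  0.0056,  1.1343, -0.0822]), 'qvel': array([ 0.0004, -0.0024,  0.0001, -0.0034,  0.0038, -0.    , -0.0005]), 'joint_efforts': array([  0.0026, -58.9099,   0.6436, -29.1709,  -0.0538,   0.0145,
         0.0001]), 'tcp_pos': array([0.2772, 0.5597, 0.2219]), 'eef_rot': array([ 0.2279,  0.9737, -0.0007, -0.0001]), 'wrist_force': array([-0.0718,  0.1223,  0.0367]), 'torque': array([0.0255, 0.0368, 0.011 ]), 'finger_force': 0.0, 'grip_width': 0.08761325865369758}
```

View pics/top0.png

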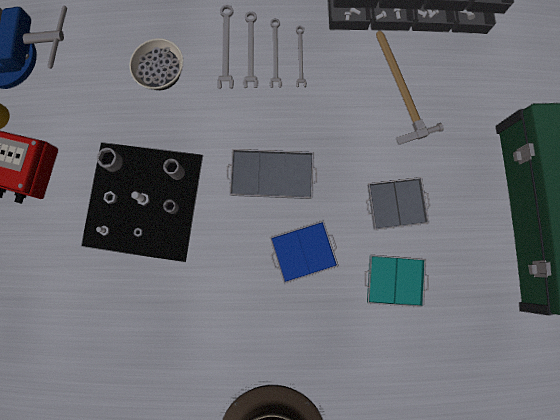

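View pics/side0.png

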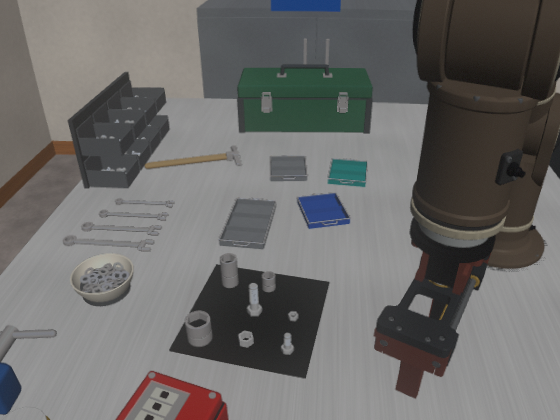

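Top view: the stock is on the mat.
- fat socket (109,158)
- deep socket (173,168)
- large nut (109,197)
- long bolt (140,197)
- slim socket (171,206)
- short bolt (102,230)
- small nut (138,232)

There are two grey trays. The one at (272,173), about 83 px long, fits the 176 mm three-pocket tray. The one at (398,203), about 58 px, fits the 118 mm two-pocket tray. The blue tray (304,251) and turquoise tray (396,280) are look-alikes. Next I measure and confirm with a crop.

Run:
```python
from h import *
np.set_printoptions(precision=4,suppress=True)
f=grab('top');im=f['image'];g=cv2.cvtColor(im,cv2.COLOR_RGB2GRAY)
a=cv2.resize(im[135:270,75:210],None,fx=4.4,fy=4.4,interpolation=cv2.INTER_CUBIC)
cv2.imwrite('pics/mat.png',a[:,:,::-1])
b=cv2.resize(im[130:240,220:440],None,fx=3.6,fy=3.6,interpolation=cv2.INTER_CUBIC)
b=cv2.convertScaleAbs(b,alpha=1.8,beta=-60);cv2.imwrite('pics/trays.png',b[:,:,::-1])
# blobs on mat
m=(g<40).astype(np.uint8);cs,_=cv2.findContours(m,0,2)
c=[c for c in cs if 80<cv2.boundingRect(c)[0]+5 and cv2.contourArea(c)>5000 and cv2.boundingRect(c)[0]<120][0]
hull=cv2.convexHull(c);mk=cv2.drawContours(np.zeros_like(m),[hull],-1,1,-1)
print('mat',cv2.boundingRect(c),[onz(f,*p,.003)[:2] for p in cv2.boxPoints(cv2.minAreaRect(c))])
bl=((g>55)&(cv2.erode(mk,np.ones((5,5)))>0)).astype(np.uint8)
n,l,s,ce=cv2.connectedComponentsWithStats(bl)
for i in range(1,n):
    if s[i,4]>15: print(s[i],ce[i],onz(f,*ce[i],.01)[:2])
# grey trays: darker than bench
for (x0,x1,y0,y1) in((222,326,140,210),(358,440,170,238)):
    sub=cv2.GaussianBlur(g[y0:y1,x0:x1],(3,3),0);t,bw=cv2.threshold(sub,0,255,cv2.THRESH_BINARY_INV+cv2.THRESH_OTSU)
    bw=cv2.morphologyEx(bw,cv2.MORPH_CLOSE,np.ones((5,5)));bw=cv2.morphologyEx(bw,cv2.MORPH_OPEN,np.ones((15,15)))
    cs,_=cv2.findContours(bw,0,2);c=max(cs,key=cv2.contourArea)+np.array([x0,y0])
    P=np.array([onz(f,*p,.012)[:2] for p in c[:,0].astype(float)],np.float32)*1000
    print('tray',t,cv2.minAreaRect(P),cv2.minAreaRect(c))
```

```text
mat (82, 143, 120, 119) [array([0.411 , 0.4197]), array([0.6564, 0.3926]), array([0.6123, 0.1497]), array([0.3754, 0.1834])]
[ 99 148  17  23 135] [108.1481 159.237 ] [0.6051 0.3627]
[163 159  16  21 126] [170.9841 167.881 ] [0.582 0.217]
[103 191  13  13  82] [109.1829 196.878 ] [0.519 0.356]
[131 191  18  15 152] [139.6711 197.3618] [0.5168 0.2858]
[163 200  13  13  71] [168.7887 205.9014] [0.497  0.2198]
[ 96 226  13  10  83] [102.253  229.9759] [0.4453 0.3691]
[134 228   8   9  45] [137.5111 231.8667] [0.4406 0.2884]
tray 106.0 ((565.3252563476562, -5.182708740234375), (178.69393920898438, 103.36897277832031), 87.00016784667969) ((271.567138671875, 173.68768310546875), (81.72174835205078, 46.338600158691406), 2.12109637260437)
tray 107.0 ((496.8724060058594, -279.7065734863281), (102.79017639160156, 124.82537078857422), 4.248345375061035) ((397.35662841796875, 202.78155517578125), (47.0870246887207, 55.67485427856445), 83.2901611328125)
```

View pics/mat.png

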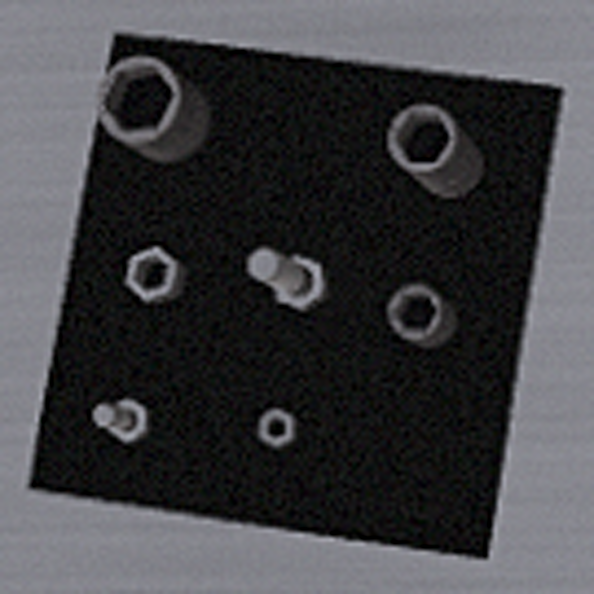

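View pics/trays.png

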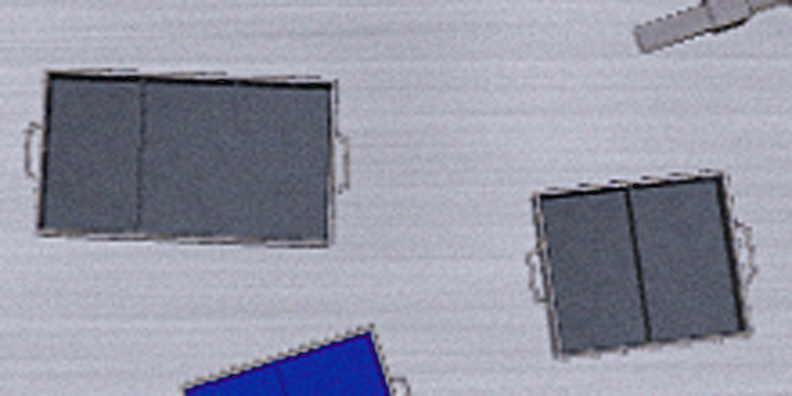

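The crops confirm the identities: seven pieces at the positions listed, with the second divider of the left grey tray faintly visible at about crop (237,80). Next I compute the positions and start moving.

Run:
```python
from h import *
np.set_printoptions(precision=4,suppress=True)
f=grab('top')
for n,c,z in [('fat',(141,97),.049),('deep',(422,138),.067),('nut',(153,273),.017),('lbhead',(300,283),.013),('lbtip',(264,266),.068),('slim',(414,313),.037),('sbhead',(129,421),.011),('sbtip',(105,415),.041),('snut',(276,428),.011)]:
    u=(c[0]+.5)/4.4-.5+75;v=(c[1]+.5)/4.4-.5+135;print(n,onz(f,u,v,z)[:2])
for n,c in [('t3',[(47,73),(333,83),(328,245),(39,233)]),('t2',[(536,193),(722,174),(746,331),(556,356)])]:
    P=np.array([onz(f,(x+.5)/3.6-.5+220,(y+.5)/3.6-.5+130,.018)[:2] for x,y in c]);print(n,P,P.mean(0))
    print(np.linalg.norm(P-np.roll(P,1,0),axis=1))
```

```text
fat [0.6009 0.351 ]
deep [0.5727 0.2042]
nut [0.5183 0.3528]
lbhead [0.5127 0.2777]
lbtip [0.5122 0.2786]
slim [0.4934 0.2134]
sbhead [0.4445 0.3648]
sbtip [0.4447 0.3653]
snut [0.4405 0.2885]
t3 [[ 0.6181  0.079 ]
 [ 0.6093 -0.0949]
 [ 0.5097 -0.0894]
 [ 0.5193  0.0835]] [ 0.5641 -0.0054]
[0.0989 0.1741 0.0998 0.1731]
t2 [[ 0.5399 -0.2159]
 [ 0.5507 -0.3316]
 [ 0.4543 -0.3408]
 [ 0.4412 -0.2239]] [ 0.4965 -0.2781]
[0.0991 0.1162 0.0968 0.1177]
```

Call:
move_arm(deltas=[0,0,0,0,0,0.16,6,0,0,0,0,0,0.16,6,0,0,0,0,0,0.16,6,0,0,0,0,0,0.16,6,0,0,0,0,0,0.16,6,0,0,0,0,0,0.16,6,0,0,0,0,0,0.15,6,-3,3,0,0,0,0,6,-4,4,0,0,0,0,6,-4,4,0,0,0,0,6])

```text
clock: 1.45
tcp_pos: [0.3882, 0.4491, 0.2225]
eef_rot: [0.706, 0.708, -0.0, 0.0]
wrist_force: [0.4, 0.2, 0.9]
grip_width: 0.0601
finger_force: 0.0
```

Call:
move_arm(deltas=[-4,4,0,0,0,0,6,-4,4,0,0,0,0,6,-4,1,0,0,0,0,6,-4,0,0,0,0,0,6,0,0,0,0,0,0,6,0,0,0,0,0,0,6,0,0,0,0,0,0,6,0,0,0,0,0,0,6,0,0,0,0,0,0,6,0,0,0,0,0,0,6])

```text
clock: 2.7
tcp_pos: [0.4776, 0.2905, 0.2226]
eef_rot: [0.707, 0.708, -0.0, 0.0]
wrist_force: [-0.1, -0.7, 0.1]
grip_width: 0.0598
finger_force: 0.0
```

Run:
```python
from h import *
np.set_printoptions(precision=4,suppress=True)
f=grab('wrist','w1.png');print(f['extrinsics'],r.sense())
```

```text
[[ 1.     -0.0014 -0.0005  0.4774]
 [ 0.0015  0.9613  0.2754  0.3661]
 [ 0.     -0.2754  0.9613  0.3844]
 [ 0.      0.      0.      1.    ]] {'clock': 2.75, 'joints': array([-0.891 ,  0.3023,  0.3253,  1.7772, -0.1081,  1.0795, -0.5272]), 'qvel': array([ 0.0028, -0.0015,  0.0003,  0.001 , -0.0002,  0.0003,  0.0005]), 'joint_efforts': array([ -0.0721, -47.9399,   3.5292, -28.2286,  -0.0532,  -0.0229,
        -0.0007]), 'tcp_pos': array([0.4776, 0.2904, 0.2226]), 'eef_rot': array([ 0.7067,  0.7075, -0.    ,  0.    ]), 'wrist_force': array([-0.3321,  0.689 , -0.6712]), 'torque': array([-0.025 ,  0.0724,  0.0054]), 'finger_force': 0.0, 'grip_width': 0.060495737020740376}
```

View pics/w1.png

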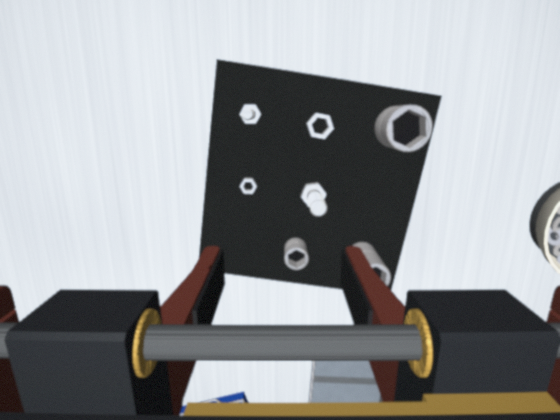

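The wrist view shows all the pieces, with image right = +x:
- short bolt (250,114)
- large nut (320,126)
- fat socket (409,130)
- small nut (248,186)
- long bolt (318,208)
- slim socket (296,257)
- deep socket (375,262), partly hidden by a finger

I'll cross-check positions from these and get the nut angle.

Run:
```python
from h import *
np.set_printoptions(precision=4,suppress=True)
f=grab('wrist');g=cv2.cvtColor(f['image'],cv2.COLOR_RGB2GRAY)
for n,c,z in [('fat',(409,130),.049),('nut',(320,126),.017),('lbtip',(318,208),.068),('slim',(296,257),.037),('sbtip',(251,114),.041),('snut',(248,186),.011)]:print(n,onz(f,*c,z)[:2])
s=g[105:147,300:342];cs,_=cv2.findContours((s>70).astype(np.uint8),0,2);c=max(cs,key=cv2.contourArea)[:,0]+np.array([300,105])
P=np.array([onz(f,*p,.013)[:2] for p in c.astype(float)])*1000;q=P.mean(0);H=cv2.convexHull(P.astype(np.float32))[:,0]
print(q,[(t,round(float(np.ptp(H@[np.cos(np.radians(t)),np.sin(np.radians(t))])),1)) for t in range(-30,150,10)])
```

```text
fat [0.5986 0.3518]
nut [0.5168 0.3541]
lbtip [0.5117 0.2797]
slim [0.4927 0.2157]
sbtip [0.4474 0.3661]
snut [0.4397 0.2892]
[518.4046 354.6605] [(-30, 29.4), (-20, 30.3), (-10, 30.4), (0, 29.6), (10, 28.9), (20, 27.7), (30, 28.8), (40, 29.6), (50, 29.8), (60, 29.5), (70, 28.4), (80, 27.2), (90, 27.6), (100, 29.3), (110, 30.2), (120, 30.1), (130, 29.1), (140, 28.1)]
```

Call:
move_arm(deltas=[-2.8,3.1,0,0,0,0,6,-2.8,3.1,0,0,0,0,6,-2.8,3.2,0,0,0,0,6,0,0,3.5,0,0,0,6,0,0,3.5,0,0,0,6,0,0,3.5,0,0,0,6,0,0,2,0,0,0,6,0,0,0,0,0,0,6,0,0,0,0,0,0,6,0,0,0,0,0,0,6])

```text
clock: 4.05
tcp_pos: [0.5725, 0.2066, 0.0989]
eef_rot: [0.707, 0.707, 0.001, 0.0]
wrist_force: [0.3, -0.2, -0.2]
grip_width: 0.06
finger_force: 0.0
```

Run:
```python
from h import *
f=grab('wrist','w2.png');print(r.sense()['tcp_pos'],proj(f,[.572,.206,.067]))
```

```text
[0.57234859 0.20668169 0.09878421] [281.42613217 245.402806  ]
```

View pics/w2.png

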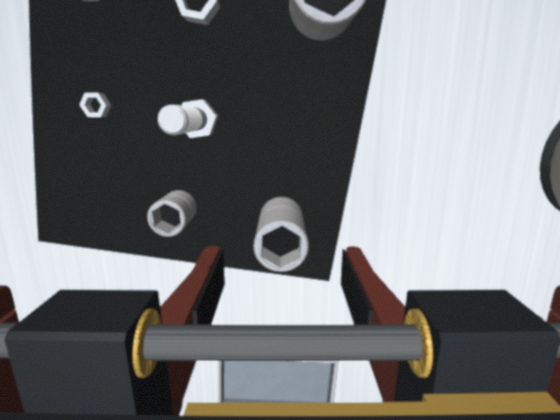

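The deep socket's rim is at (281,242), against (281,245) predicted, so it is centred between the fingers. Down and grip.

Call:
move_arm(deltas=[0.1,0,2.5,0,0,0,6,0,0,2.5,0,0,0,6,0,0,2,0,0,0,6,0,0,0,0,0,0,6,0,0,0,0,0,0,2.6,0,0,0,0,0,0,2.6,0,0,0,0,0,0,2.6,0,0,0,0,0,0,2.6,0,0,0,0,0,0,2.6,0,0,0,0,0,0,2.6], squeeze=30)

```text
clock: 5.35
tcp_pos: [0.5721, 0.2076, 0.0283]
eef_rot: [0.707, 0.707, 0.0, 0.0]
wrist_force: [-0.8, 0.1, 5.8]
grip_width: 0.0324
finger_force: 30.0
```

Call:
move_arm(deltas=[0,0,-2.5,0,0,0,2.6,0,0,-3,0,0,0,2.6,0,0,-2.5,0,0,0,2.6,-3,-0.2,0,0,0,0,2.6,-4,-0.2,0,0,0,0,2.6,-4.5,-0.2,0,0,0,0,2.6,-4.5,-0.2,0,0,0,0,2.6,-4.5,-0.2,0,0,0,0,2.6,-4,0,0,0,0,0,2.6,-2.6,0,0,0,0,0,2.6])

```text
clock: 6.6
tcp_pos: [0.5613, -0.0661, 0.1074]
eef_rot: [0.708, 0.707, -0.0, -0.0]
wrist_force: [0.1, -0.1, -2.8]
grip_width: 0.0323
finger_force: 30.0
```

Call:
move_arm(deltas=[0,0,0,0,0,0,2.6,0,0,2.5,0,0,0,2.6,0,0,2.5,0,0,0,2.6,0,0,2,0,0,0,2.6,0,0,0.5,0,0,0,2.6,0,0,0,0,0,0,2.6,0,0,0,0,0,0,2.6,0,0,0,0,0,0,2.6,0,0,0,0,0,0,2.6,0,0,0,0,0,0,2.6])

```text
clock: 7.85
tcp_pos: [0.5621, -0.0636, 0.0328]
eef_rot: [0.707, 0.707, 0.0, 0.0]
wrist_force: [0.3, 0.4, -2.0]
grip_width: 0.0325
finger_force: 30.0
```

Run:
```python
from h import *
f=grab('side','s1.png');f=grab('top');im=f['image'][130:240,220:440]
b=cv2.resize(im,None,fx=3.6,fy=3.6,interpolation=cv2.INTER_CUBIC);cv2.imwrite('pics/t1.png',b[:,:,::-1])
s=cv2.imread('pics/s1.png')[150:270,190:350];cv2.imwrite('pics/s1c.png',cv2.resize(s,None,fx=4.5,fy=4.5,interpolation=cv2.INTER_CUBIC))
```

```text
(no output)
```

View pics/s1c.png

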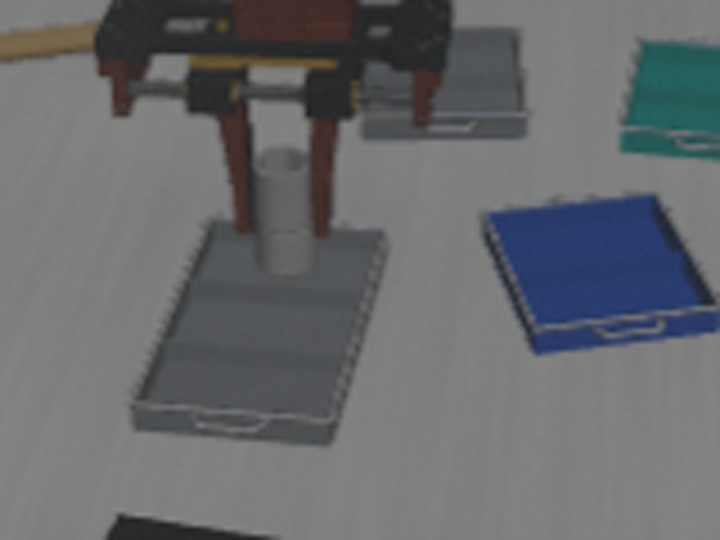

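The crop shows the socket upright in the far pocket at crop (287,215), a few mm above the floor. I'll lower it the rest, release and rise.

Call:
move_arm(deltas=[0,0,0.3,0,0,0,2.6,0,0,0.2,0,0,0,2.6,0,0,0,0,0,0,2.6,0,0,0,0,0,0,5,0,0,0,0,0,0,5,0,0,0,0,0,0,5,0,0,0,0,0,0,5,0,0,-2,0,0,0,5,0,0,-3,0,0,0,5,0,0,-3,0,0,0,5])

```text
clock: 9.2
tcp_pos: [0.5618, -0.0637, 0.1084]
eef_rot: [0.707, 0.707, -0.0, -0.0]
wrist_force: [-0.1, 0.6, 0.4]
grip_width: 0.0496
finger_force: 0.0
```

Call:
move_arm(deltas=[3,-0.4,-1,0,0,0,5,4,-0.6,0,0,0,0,5,4.2,-0.6,0,0,0,0,5,4.2,-0.6,0,0,0,0,5,4.2,-0.6,0,0,0,0,5,4.2,-0.6,0,0,0,0,5,4.2,-0.6,0,0,0,0,5,4,-0.6,0,0,0,0,5,2.2,-0.4,0,0,0,0,5,0,0,0,0,0,0,5])

```text
clock: 10.45
tcp_pos: [0.5112, 0.2794, 0.1175]
eef_rot: [0.706, 0.708, -0.0, -0.0]
wrist_force: [-0.5, -0.8, 0.6]
grip_width: 0.05
finger_force: 0.0
```

Run:
```python
from h import *
f=grab('wrist','w3.png');p=proj(f,[.512,.279,.068]);print(r.sense()['tcp_pos'],p)
```

```text
[0.51173976 0.27750462 0.11750951] [283.59862302 235.09532193]
```

View pics/w3.png

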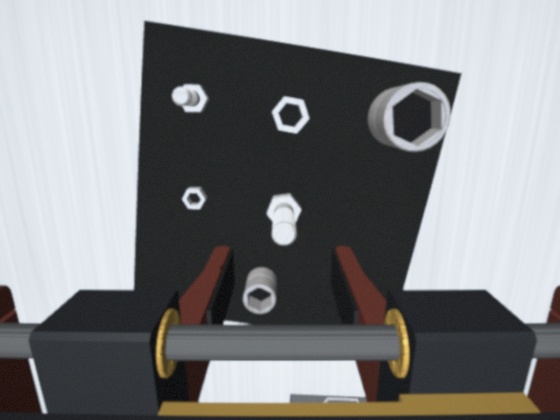

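The bolt tip is at (284,231), against (284,235) predicted, so it sits 2 mm further in +y. Correct, go down and grip the shank.

Call:
move_arm(deltas=[0.3,0,3,0,0,0,5,0,0,3,0,0,0,5,0,0,2.5,0,0,0,5,0,0,0,0,0,0,5,0,0,0,0,0,0,1,0,0,0,0,0,0,1,0,0,0,0,0,0,1,0,0,0,0,0,0,1,0,0,0,0,0,0,1,0,0,0,0,0,0,1], squeeze=30)

```text
clock: 11.75
tcp_pos: [0.5119, 0.2816, 0.0332]
eef_rot: [0.707, 0.708, 0.0, 0.0]
wrist_force: [-0.5, 0.4, 5.7]
grip_width: 0.0156
finger_force: 30.0
```

Call:
move_arm(deltas=[0,0,-3,0,0,0,1,0,0,-3,0,0,0,1,0,0,-3,0,0,0,1,-3,0.5,0,0,0,0,1,-4.2,0.8,0,0,0,0,1,-4.7,0.9,0,0,0,0,1,-4.7,0.9,0,0,0,0,1,-4.7,0.9,0,0,0,0,1,-4.4,0.8,0,0,0,0,1,-3,0.4,0,0,0,0,1])

```text
clock: 13.0
tcp_pos: [0.5637, -0.0082, 0.1223]
eef_rot: [0.707, 0.707, -0.0, 0.0]
wrist_force: [-0.4, 1.0, -1.7]
grip_width: 0.0155
finger_force: 30.0
```

Call:
move_arm(deltas=[0,0,0,0,0,0,1,0,0,0,0,0,0,1,0,0,2.5,0,0,0,1,0,0,2.5,0,0,0,1,0,0,2.5,0,0,0,1,0,0,1,0,0,0,1,0,0,0.3,0,0,0,1,0,0,0.2,0,0,0,1,0,0,0,0,0,0,1,0,0,0,0,0,0,1])

```text
clock: 14.25
tcp_pos: [0.5643, -0.0056, 0.0332]
eef_rot: [0.707, 0.707, 0.0, 0.0]
wrist_force: [1.1, -0.2, -1.9]
grip_width: 0.0154
finger_force: 30.0
```

Call:
move_arm(deltas=[0,0,0.1,0,0,0,1,0,0,0,0,0,0,4,0,0,0,0,0,0,4,0,0,0,0,0,0,4,0,0,0,0,0,0,4,0,0,-1.5,0,0,0,4,0,0,-3,0,0,0,4,0,0,-3,0,0,0,4,2,0,-1.5,0,0,0,4,4,0,0,0,0,0,4])

```text
clock: 15.5
tcp_pos: [0.5652, 0.0531, 0.1245]
eef_rot: [0.708, 0.706, 0.001, 0.001]
wrist_force: [-0.5, 0.3, -0.8]
grip_width: 0.0397
finger_force: 0.0
```

Call:
move_arm(deltas=[4.5,-0.7,0,0,0,0,4,4.5,-0.8,0,0,0,0,4,4.5,-0.8,0,0,0,0,4,4.5,-0.8,0,0,0,0,4,4.5,-0.8,0,0,0,0,4,4.5,-0.7,0,0,0,0,4,3.1,0,0,0,0,-0.12,4,0,0,0,0,0,-0.13,4,0,0,0,0,0,-0.13,4,0,0,0,0,0,0,4])

```text
clock: 16.75
tcp_pos: [0.5178, 0.3553, 0.1226]
eef_rot: [0.561, 0.828, 0.0, 0.0]
wrist_force: [-0.4, 0.4, 0.6]
grip_width: 0.04
finger_force: 0.0
```

Run:
```python
from h import *
f=grab('wrist','w4.png');p=proj(f,[.518,.3545,.017]);print(r.sense()['tcp_pos'],r.sense()['eef_rot'],p)
cv2.imwrite('pics/w4c.png',cv2.resize(cv2.imread('pics/w4.png')[120:300,170:410],None,fx=3,fy=3,interpolation=cv2.INTER_CUBIC))
```

```text
[0.51782199 0.35522428 0.12245549] [5.61701411e-01 8.27339946e-01 3.58902496e-04 1.01928022e-04] [281.93932824 212.04558618]
```

View pics/w4c.png

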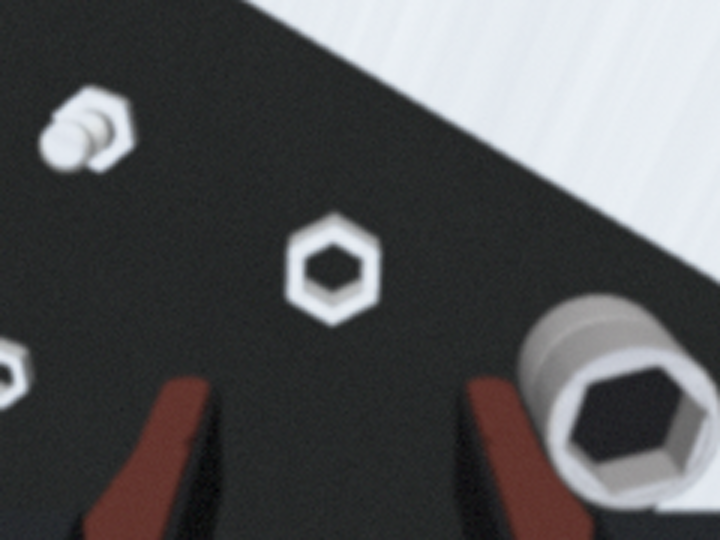

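The nut is at crop (333,272) = image (281,211), against (282,212) predicted, with its flats square to the fingers. Down and grip.

Call:
move_arm(deltas=[0,0,3,0,0,0,4,0,0,3,0,0,0,4,0,0,3,0,0,0,4,0,0,1.5,0,0,0,4,0,0,0.8,0,0,0,4,0,0,0.4,0,0,0,4,0,0,0,0,0,0,4,0,0,0,0,0,0,1.8,0,0,0,0,0,0,1.8,0,0,0,0,0,0,1.8], squeeze=20)

```text
clock: 18.05
tcp_pos: [0.5178, 0.3556, 0.0052]
eef_rot: [0.56, 0.828, 0.0, 0.0]
wrist_force: [-1.1, -0.3, 4.0]
grip_width: 0.0238
finger_force: 20.0
```

Call:
move_arm(deltas=[0,0,0,0,0,0,1.8,0,0,0,0,0,0,1.8,0,0,0,0,0,0,1.8,0,0,0,0,0,0,1.8,0,0,-2,0,0,0,1.8,0,0,-3,0,0,0,1.8,0,0,-3,0,0,0.12,1.8,0,0,0,0,0,0.13,1.8,0,0,0,0,0,0.13,1.8,0,0,0,0,0,0,1.8])

```text
clock: 19.3
tcp_pos: [0.5176, 0.3556, 0.0856]
eef_rot: [0.706, 0.708, 0.0, 0.0]
wrist_force: [0.5, -0.1, -0.6]
grip_width: 0.0237
finger_force: 20.0
```

Call:
move_arm(deltas=[-3,0.4,0,0,0,0,1.8,-4,0.7,0,0,0,0,1.8,-4.5,0.8,0,0,0,0,1.8,-4.5,0.8,0,0,0,0,1.8,-4.5,0.8,0,0,0,0,1.8,-4.5,0.8,0,0,0,0,1.8,-3.5,0.5,0,0,0,0,1.8,-1.8,0.2,0,0,0,0,1.8,0,0,0,0,0,0,1.8,0,0,2,0,0,0,1.8])

```text
clock: 20.55
tcp_pos: [0.569, 0.0546, 0.0657]
eef_rot: [0.706, 0.708, 0.002, 0.0]
wrist_force: [-0.7, 0.5, -0.3]
grip_width: 0.0237
finger_force: 20.0
```

Call:
move_arm(deltas=[0,0,2.5,0,0,0,1.8,0,0,2.2,0,0,0,1.8,0,0,0.9,0,0,0,1.8,0,0,0.4,0,0,0,1.8,0,0,0,0,0,0,1.8,0,0,0,0,0,0,3.6,0,0,0,0,0,0,3.6,0,0,0,0,0,0,3.6,0,0,0,0,0,0,3.6,0,0,-1.5,0,0,0,3.6])

```text
clock: 21.8
tcp_pos: [0.567, 0.0522, 0.0193]
eef_rot: [0.707, 0.707, -0.001, -0.001]
wrist_force: [0.5, 0.1, -0.6]
grip_width: 0.0356
finger_force: 0.0
```

Call:
move_arm(deltas=[0,0,-3,0,0,0,4.5,0,0,-3,0,0,0,4.5,0,0,-3.5,0,0,0,4.5,3.2,-1.5,0,0,0,0,4.5,4,-2,0,0,0,0,4.5,4,-2,0,0,0,0,4.5,3,-1.2,0,0,0,0,4.5,2,-0.7,0,0,0,0,4.5,0,0,0,0,0,0,4.5,0,0,0,0,0,0,4.5])

```text
clock: 23.05
tcp_pos: [0.4942, 0.2132, 0.1152]
eef_rot: [0.707, 0.707, 0.0, 0.0]
wrist_force: [-0.3, -0.7, 0.5]
grip_width: 0.0452
finger_force: 0.0
```

Run:
```python
from h import *
f=grab('wrist','w5.png');p=proj(f,[.493,.215,.037]);print(r.sense()['tcp_pos'],r.sense()['eef_rot'],p)
f=grab('top','t5.png')
a=cv2.resize(cv2.imread('pics/t5.png')[130:215,215:345],None,fx=3,fy=3);b=cv2.resize(cv2.imread('pics/w5.png'),(400,300))
cv2.imwrite('pics/m5.png',np.vstack([cv2.copyMakeBorder(a,0,0,0,10,0),b]))
```

```text
[0.49432829 0.21288181 0.11506448] [7.07370361e-01 7.06843028e-01 9.26147405e-05 3.13780933e-04] [280.48775404 218.89434893]
```

View pics/m5.png

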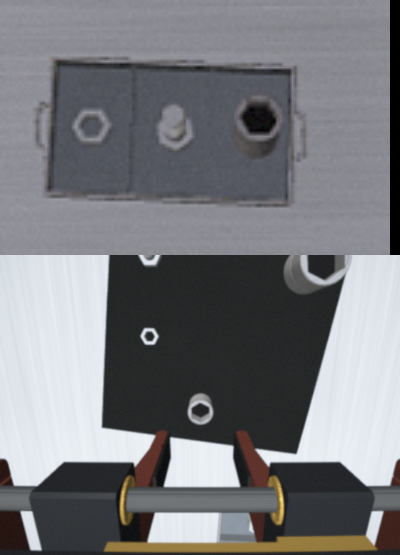

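The top half of the picture shows nut, bolt and deep socket standing in their three pockets. In the wrist view the slim socket's rim is at (281,218), as predicted. Down and grip.

Call:
move_arm(deltas=[0.2,-0.1,3,0,0,0,4.5,0,0,3,0,0,0,4.5,0,0,2.5,0,0,0,4.5,0,0,1.8,0,0,0,4.5,0,0,0,0,0,0,4.5,0,0,0,0,0,0,2,0,0,0,0,0,0,2,0,0,0,0,0,0,2,0,0,0,0,0,0,2,0,0,0,0,0,0,2], squeeze=25)

```text
clock: 24.4
tcp_pos: [0.4933, 0.2166, 0.0125]
eef_rot: [0.707, 0.707, 0.001, 0.0]
wrist_force: [-1.1, -1.3, 6.6]
grip_width: 0.0257
finger_force: 25.0
```

Call:
move_arm(deltas=[0,0,-2.5,0,0,0,2,0,0,-3,0,0,0,2,0,0,-3,0,0,0,2,-3,0,0,0,0,0,2,-4,0,0,0,0,0,2,-4.5,0,0,0,0,0,2,-4.5,0.1,0,0,0,0,2,-4.5,0.1,0,0,0,0,2,-4.5,0.1,0,0,0,0,2,-4.5,0.1,0,0,0,0,2])

```text
clock: 25.65
tcp_pos: [0.4968, -0.0799, 0.0968]
eef_rot: [0.707, 0.708, 0.0, 0.0]
wrist_force: [0.4, -0.2, -0.9]
grip_width: 0.0255
finger_force: 25.0
```

Call:
move_arm(deltas=[-4.5,0.1,0,0,0,0,2,-4.5,0.1,0,0,0,0,2,-4.5,0,0,0,0,0,2,-4,0,0,0,0,0,2,-3,0,0,0,0,0,2,-2.4,0,0,0,0,0,2,0,0,0,0,0,0,2,0,0,0,0,0,0,2,0,0,2.5,0,0,0,2,0,0,2.5,0,0,0,2])

```text
clock: 26.9
tcp_pos: [0.5, -0.3059, 0.0463]
eef_rot: [0.706, 0.708, 0.001, 0.0]
wrist_force: [-0.6, 0.3, -1.8]
grip_width: 0.0256
finger_force: 25.0
```

Call:
move_arm(deltas=[-0.1,0,2,0,0,0,2,0,0,1,0,0,0,2,0,0,0.4,0,0,0,2,0,0,0,0,0,0,2,0,0,0,0,0,0,2,0,0,0,0,0,0,2,0,0,0,0,0,0,2,0,0,0,0,0,0,2,0,0,0,0,0,0,2,0,0,0,0,0,0,2])

```text
clock: 28.15
tcp_pos: [0.4992, -0.3087, 0.0126]
eef_rot: [0.707, 0.707, 0.0, -0.0]
wrist_force: [-0.7, 0.6, -1.0]
grip_width: 0.0255
finger_force: 25.0
```

Call:
move_arm(deltas=[0,0,0.1,0,0,0,2,0,0,0,0,0,0,4.5,0,0,0,0,0,0,4.5,0,0,0,0,0,0,4.5,0,0,0,0,0,0,4.5,0,0,-2,0,0,0,4.5,0,0,-3,0,0,0,4.5,0,0,-3,0,0,0,4.5,3,-0.3,-2,0,0,0,4.5,4,-0.4,0,0,0,0,4.5])

```text
clock: 29.4
tcp_pos: [0.4932, -0.2396, 0.1147]
eef_rot: [0.708, 0.707, 0.001, 0.002]
wrist_force: [0.1, 0.4, -0.4]
grip_width: 0.0452
finger_force: 0.0
```

Call:
move_arm(deltas=[4.5,-0.4,0,0,0,0,4.5,4.5,-0.4,0,0,0,0,4.5,4.5,-0.4,0,0,0,0,4.5,4.5,-0.4,0,0,0,0,4.5,4.5,-0.4,0,0,0,0,4.5,4.5,-0.4,0,0,0,0,4.5,4.5,-0.4,0,0,0,0,4.5,4.5,-0.4,0,0,0,0,4.5,4.5,-0.3,0,0,0,0,4.5,4.5,-0.3,0,0,0,0,4.5])

```text
clock: 30.65
tcp_pos: [0.454, 0.2127, 0.1131]
eef_rot: [0.707, 0.707, 0.001, 0.0]
wrist_force: [0.7, 0.7, 0.1]
grip_width: 0.0448
finger_force: 0.0
```

Call:
move_arm(deltas=[4.5,-0.3,0,0,0,0,4.5,4.5,-0.2,0,0,0,0,4.5,4,-0.1,0,0,0,0,4.5,2.6,0,0,0,0,0,4.5,0,0,0,0,0,0,4.5,0,0,0,0,0,0,4.5,0,0,0,0,0,0,4.5,0,0,0,0,0,0,4.5,0,0,0,0,0,0,4.5,0,0,0,0,0,0,4.5])

```text
clock: 31.9
tcp_pos: [0.4476, 0.3671, 0.1117]
eef_rot: [0.707, 0.707, -0.0, 0.0]
wrist_force: [0.5, -0.1, -0.5]
grip_width: 0.045
finger_force: 0.0
```

Run:
```python
from h import *
f=grab('wrist','w6.png');p=proj(f,[.446,.366,.041]);print(r.sense()['tcp_pos'],r.sense()['eef_rot'],p)
f=grab('top','t6.png')
a=cv2.resize(cv2.imread('pics/t6.png')[165:245,345:450],None,fx=3.8,fy=3.8);b=cv2.resize(cv2.imread('pics/w6.png'),(399,300))
cv2.imwrite('pics/m6.png',np.vstack([a,b]))
```

```text
[0.44758916 0.36715113 0.11165879] [ 7.06799796e-01  7.07413633e-01 -1.02746468e-05 -1.41452477e-05] [279.99589395 225.86869184]
```

View pics/m6.png

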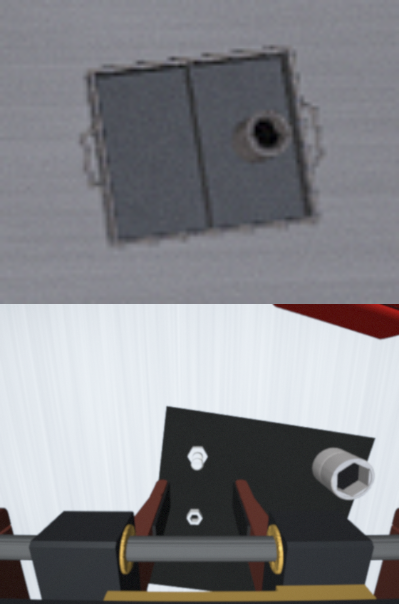

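The slim socket stands in tray two's right pocket, near its centre. In the wrist view the short bolt's tip is at about (277,224), against (280,226) predicted, so I shift x by -3 mm, go down and grip.

Call:
move_arm(deltas=[0,-0.2,3,0,0,0,4.5,0,0,3,0,0,0,4.5,0,0,2.5,0,0,0,4.5,0,0,1,0,0,0,4.5,0,0,0,0,0,0,4.5,0,0,0,0,0,0,0.7,0,0,0,0,0,0,0.7,0,0,0,0,0,0,0.7,0,0,0,0,0,0,0.7,0,0,0,0,0,0,0.7], squeeze=25)

```text
clock: 33.25
tcp_pos: [0.4457, 0.3675, 0.017]
eef_rot: [0.707, 0.708, 0.0, -0.0]
wrist_force: [-0.8, -0.2, 3.9]
grip_width: 0.0115
finger_force: 25.0
```

Call:
move_arm(deltas=[0,0,-2.5,0,0,0,0.7,0,0,-3,0,0,0,0.7,0,0,-3.5,0,0,0,0.7,-3,0,0,0,0,0,0.7,-4,0.3,0,0,0,0,0.7,-4.5,0.4,0,0,0,0,0.7,-4.5,0.4,0,0,0,0,0.7,-4.5,0.4,0,0,0,0,0.7,-4.5,0.4,0,0,0,0,0.7,-4.5,0.4,0,0,0,0,0.7])

```text
clock: 34.5
tcp_pos: [0.4688, 0.0708, 0.1067]
eef_rot: [0.707, 0.707, 0.0, 0.0]
wrist_force: [0.3, -0.2, 0.2]
grip_width: 0.0115
finger_force: 25.0
```

Call:
move_arm(deltas=[-4.5,0.4,0,0,0,0,0.7,-4.5,0.4,0,0,0,0,0.7,-4.5,0.4,0,0,0,0,0.7,-4.5,0.4,0,0,0,0,0.7,-4.5,0.4,0,0,0,0,0.7,-4,0.3,0,0,0,0,0.7,-3.5,0.2,0,0,0,0,0.7,-2.2,0,0,0,0,0,0.7,0,0,0,0,0,0,0.7,0,0,0,0,0,0,0.7])

```text
clock: 35.75
tcp_pos: [0.4941, -0.2486, 0.1064]
eef_rot: [0.707, 0.708, 0.0, -0.0]
wrist_force: [-0.1, 0.5, -0.8]
grip_width: 0.0116
finger_force: 25.0
```

Call:
move_arm(deltas=[0,0,2.5,0,0,0,0.7,0,0,3,0,0,0,0.7,0,0,2.5,0,0,0,0.7,0,0,0.7,0,0,0,0.7,0,0,0.2,0,0,0,0.7,0,0,0,0,0,0,0.7,0,0,0,0,0,0,0.7,0,0,0,0,0,0,0.7,0,0,0,0,0,0,0.7,0,0,0,0,0,0,0.7])

```text
clock: 37.0
tcp_pos: [0.4942, -0.2497, 0.0177]
eef_rot: [0.707, 0.707, 0.0, 0.0]
wrist_force: [-0.8, 0.1, -1.0]
grip_width: 0.0115
finger_force: 25.0
```

Call:
move_arm(deltas=[0,0,0.1,0,0,0,0.7,0,0,0.1,0,0,0,0.7,0,0,0,0,0,0,0.7,0,0,0,0,0,0,3.5,0,0,0,0,0,0,3.5,0,0,0,0,0,0,3.5,0,0,0,0,0,0,3.5,0,0,-2,0,0,0,3.5,0,0,-3,0,0,0,3.5,0,0,-3,0,0,0,3.5])

```text
clock: 38.25
tcp_pos: [0.494, -0.2497, 0.0963]
eef_rot: [0.707, 0.707, -0.0, -0.0]
wrist_force: [-0.1, -0.5, 0.7]
grip_width: 0.0348
finger_force: 0.0
```

Call:
move_arm(deltas=[0,0,-3,0,0,0,4,0,0,-3,0,0,0,4,3,-3,-2,0,0,0,4,3,-4,0,0,0,0,4,3,-4,0,0,0,0,4,3,-2,0,0,0,0,4,0,0,0,0,0,0,4,0,0,0,0,0,0,4,0,0,0,0,0,0,4,0,0,0,0,0,0,4])

```text
clock: 39.5
tcp_pos: [0.3644, -0.1305, 0.1755]
eef_rot: [0.707, 0.707, -0.0, 0.0]
wrist_force: [0.4, 0.3, -0.4]
grip_width: 0.0403
finger_force: 0.0
```

Run:
```python
from h import *
grab('side','s7.png');grab('top','t7.png')
a=cv2.resize(cv2.imread('pics/t7.png')[135:270,75:445],None,fx=2,fy=2);b=cv2.resize(cv2.imread('pics/s7.png')[140:360,170:350],(540,440)[:2] and (450,330))
b=cv2.copyMakeBorder(b,0,0,0,a.shape[1]-450,0)if 0 else cv2.copyMakeBorder(b,0,0,0,a.shape[1]-450,cv2.BORDER_CONSTANT)
cv2.imwrite('pics/m7.png',np.vstack([a,b]))
```

```text
(no output)
```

View pics/m7.png

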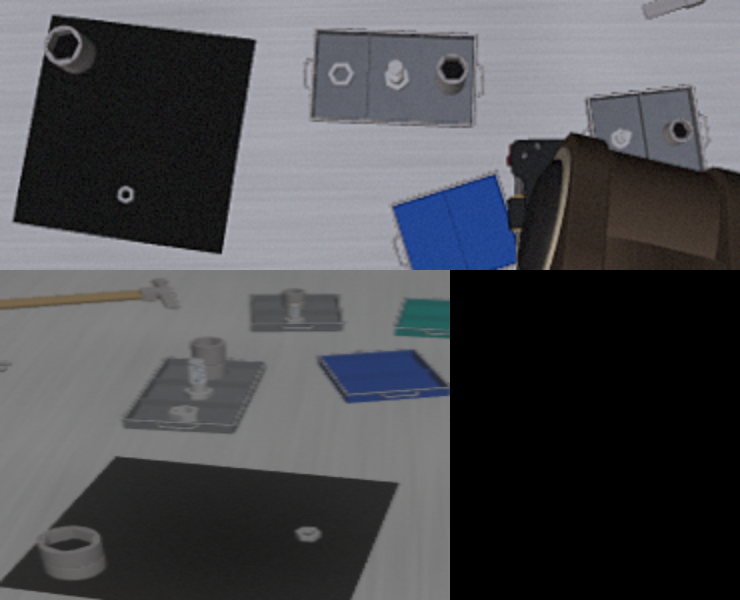

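All five pieces stand in their pockets: in the composite, nut (341,73), long bolt (396,73), deep socket (451,72), short bolt (620,138) and slim socket (680,130). The fat socket and small nut have not moved. Handing in.

```bash
python3 -c "
from station import r
print(r.sign_off())"
```

```text
the job is handed in; nothing more can be done
None
```

The job is handed in: in the final pictures all five pieces stand in their own pockets and the fat socket and small nut are untouched on the mat; the hand-in returned no verdict.

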